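# Stain bottles back to their own transport holders

### The arm

A 6-joint arm with a two-finger parallel gripper is mounted at the origin on the work surface. World frame = base frame: x ahead of the robot, y to its left, z up, the work surface at z = 0. Lengths are in m, angles in rad, forces in N, time in s.
With the tool pointing down it reaches from about 0.3 to 0.875 m from the base axis. Payload 6.4 kg.
Tool frame: the origin (TCP) lies on the centre line of the jaws, within the pads' length; the fingertips stand 25 mm ahead of it and the grasp point (between the pads) lies 6 mm ahead of it (ctrl.tip_reach is the distance from the TCP to the fingertips, in m); z points along the fingers, y is the line along which they close (so a half turn about z gives the same grasp; the last joint's range is limited). The gripper opens to 85 mm and grips with 20 to 120 N. Pads are 22 mm wide; open, the fingers measure 114 mm over their backs; the gripper's body (76 mm by 85 mm) begins 54 mm behind the grasp point. The pads swing forward as they close: fully open they stand 13 mm farther back than shut.
Start: joints at [-0.206, 0.181, 1.607, -0, 1.354, -0.206], TCP at [0.575, 0, 0.256] pointing down, gripper open.
Joint ranges: [-2.99, 2.99], [-0.89, 2.07], [0.3, 2.58], [-1.14, 4.28], [0, 2.63], [-3.12, 3.12]. Speed limits (rad/s): [2.57, 2.57, 3.01, 3.14, 3.14, 3.14].

### API

Orientations are given as a unit quaternion [w, x, y, z].
In Python, from bench import ctrl gives the robot as it stands.
- The arm moves only by the tool servo_tool, never from a script. Its argument "motion" is a list that holds one entry, the list of rows, each a list of 5 numbers: the shift along the tool's x, y, z in cm, then the turn about the tool's z in degrees, then the closure, from -1 (fully open) to 1 (shut). In form: [[[dx, dy, dz, twist, claw], ...]]. A call has 1 to 5 rows; each row is the pose to reach, as a shift and turn from the pose commanded when the call began, along the tool's axes at that moment; what a row does not reach only later rows make up. A row lasts 1/10 s, in which the tool goes at most 50 mm and 8.59 degrees, less where a joint would pass 70% of its speed; a pose out of reach is approached as far as the arm can. A call with a gripper value outside its range is refused whole. The fingers move at their own pace and stop on an object; the grip force is fixed at half the most. Time passes only in rows, so rows that repeat a pose let the fingers close. It gives the time, the measured TCP pose, the force, the opening and the grip force at its end, in the units of the state.
- ctrl.get_obs(): the state, without advancing time (a new reading comes with each control period).
- ctrl.camera(name): name is "scene" or "side" or "wrist"; returns a dict with "pixels" (420x560x3 uint8, red, green, blue), "depth" (420x560 float32, m along the optical axis (not along the pixel's ray), 0 where there is no reading), "fx", "fy", "cx", "cy" (pixels), "R" (3x3) and "t" (3): a world point X has camera coordinates R X + t; the wrist camera has in their place "hand_eye" (4x4, takes a point from camera to tool coordinates, whose origin is the TCP and whose axes are the flange's). Camera axes: x right, y down, z forward; pixel columns grow to the right and rows downward; lengths in m; the calibration is good to about 2 mm. A picture is of the moment at which its call begins: read the wrist's pose just before it.
- ctrl.hand_in(): hands the job in; it is judged then, once.
The state is a dict: "time_s": time; "q": joint angles; "dq": joint speeds; "joint_efforts": joint torques, N m; "eef_pos": TCP position; "eef_rot": TCP orientation; "wrist_force": force on the tool from outside, world axes, zero at the start; "torque": the same for the moment, N m; "opening": opening from 0.0 (shut) to 1.0 (fully open); "grasp_force": force on a finger pad.
Only numpy, scipy, OpenCV 4.12 (cv2) and the standard library are available. Lean on these libraries where they do the work, as an engineer would, in place of code of your own. Each camera call takes 0.05 s, during which the arm holds its last target. There are 200 camera calls.

### The job

Before the mobile lab drives off, each stain bottle must stand in the transport holder of its own cap colour; at the moment all four stand in one another's holders and only the black spare holder is free to park one in. Move them so that the red, blue, yellow and green bottles each stand fully down and upright in the holder of their colour and the black one is empty again. Keep the bottles upright and set them down rather than dropping them, and leave the tray of drying slides alone.

Things in the scene. Friction and masses are not known exactly. Their poses are not given: they have to be found in the camera images.
- bottle_red: Round stain bottle with red screw cap and red label band on a whitish plastic body; loose, 70 to 200 g. Body 47 mm diameter up to 70 mm, shoulder narrowing up to 86 mm, ribbed cap 32 mm diameter from 86 to 118 mm above the underside (grip it by the cap). Origin: centre of the underside; z up through the cap.
- bottle_blue: Round stain bottle with blue screw cap and blue label band on a whitish plastic body; loose, 70 to 200 g. Body 47 mm diameter up to 70 mm, shoulder narrowing up to 86 mm, ribbed cap 32 mm diameter from 86 to 118 mm above the underside (grip it by the cap). Origin: centre of the underside; z up through the cap.
- bottle_yellow: Round stain bottle with yellow screw cap and yellow label band on a whitish plastic body; loose, 70 to 200 g. Body 47 mm diameter up to 70 mm, shoulder narrowing up to 86 mm, ribbed cap 32 mm diameter from 86 to 118 mm above the underside (grip it by the cap). Origin: centre of the underside; z up through the cap.
- bottle_green: Round stain bottle with green screw cap and green label band on a whitish plastic body; loose, 70 to 200 g. Body 47 mm diameter up to 70 mm, shoulder narrowing up to 86 mm, ribbed cap 32 mm diameter from 86 to 118 mm above the underside (grip it by the cap). Origin: centre of the underside; z up through the cap.
- holder_red: Transport holder, red plastic, for the bottle with the red cap; fixed. Square aluminium foot 80 x 80 x 5 mm with a round flared cup: rim 79 mm across outside, 72 inside, 38 mm above the bench; floor 56 mm across inside, 8 mm above the bench. Holds one bottle, its underside then 8 mm above the bench. Origin: centre of the foot's underside; z up.
- holder_blue: Transport holder, blue plastic, for the bottle with the blue cap; fixed. Square aluminium foot 80 x 80 x 5 mm with a round flared cup: rim 79 mm across outside, 72 inside, 38 mm above the bench; floor 56 mm across inside, 8 mm above the bench. Holds one bottle, its underside then 8 mm above the bench. Origin: centre of the foot's underside; z up.
- holder_yellow: Transport holder, yellow plastic, for the bottle with the yellow cap; fixed. Square aluminium foot 80 x 80 x 5 mm with a round flared cup: rim 79 mm across outside, 72 inside, 38 mm above the bench; floor 56 mm across inside, 8 mm above the bench. Holds one bottle, its underside then 8 mm above the bench. Origin: centre of the foot's underside; z up.
- holder_green: Transport holder, green plastic, for the bottle with the green cap; fixed. Square aluminium foot 80 x 80 x 5 mm with a round flared cup: rim 79 mm across outside, 72 inside, 38 mm above the bench; floor 56 mm across inside, 8 mm above the bench. Holds one bottle, its underside then 8 mm above the bench. Origin: centre of the foot's underside; z up.
- holder_spare: Transport holder, black plastic, the spare holder, empty at the start; fixed. Square aluminium foot 80 x 80 x 5 mm with a round flared cup: rim 79 mm across outside, 72 inside, 38 mm above the bench; floor 56 mm across inside, 8 mm above the bench. Holds one bottle, its underside then 8 mm above the bench. Origin: centre of the foot's underside; z up.
- slide_tray: Shallow steel tray, 125 x 78 x 10 mm, loose on the bench, with four glass slides drying in it. Origin: centre of its underside; x along its length.

How it is judged:
By the outcome, as a careful person would: the job done as asked, in the order asked, and still so for the second after the job is handed in, with the robot touching nothing.
It also fails if it takes over 139 s, if anything falls off the work surface, if the arm or the gripper's body presses on something with over 40 N, if the wrist force passes 120 N, or if a joint passes its speed limit or range.

## Working session

There is one attempt and no reset: what is moved stays moved. The work goes in short steps, Python scripts to look and compute and a tool call to move; the robot and the scene stay as the last step left them, time stands still between calls to the robot, and variables do not carry over. Pictures are saved under pics/ and viewed, at most 14 in all, crops included, and the job is handed in when it is done.

Besides the shell and the picture viewer there is one more tool, called after "Request:" as name(argument=value, ...) on one line, values as JSON. servo_tool: Moves the arm, as the interface text tells. Its arguments: {"type":"object","properties":{"motion":{"type":"array"}},"required":["motion"]}

```bash
mkdir -p pics; ls; python3 - <<'E'
from bench import ctrl
import cv2,pickle
o=ctrl.get_obs();print(o)
d={}
for n in("scene","side","wrist"):
    c=ctrl.camera(n);d[n]=c;cv2.imwrite(f"pics/a_{n}.png",c["pixels"][:,:,::-1]);print(n,{k:v for k,v in c.items() if k not in("pixels","depth")})
pickle.dump((o,d),open("a.pkl","wb"))
E
```

```text
pics
{'time_s': 0.0, 'q': array([-2.06336752e-01,  1.81562010e-01,  1.60799039e+00, -4.61646122e-06,
        1.35379918e+00, -2.06265785e-01]), 'dq': array([-0.00146073,  0.00147361,  0.00068411,  0.00119387,  0.00134959,
        0.00040047]), 'joint_efforts': array([ 3.41415571e-04, -4.44869328e+01, -3.51340663e+01, -2.51131587e-04,
        9.11703974e-03,  3.43231875e-05]), 'eef_pos': array([5.74497594e-01, 1.00180470e-04, 2.55380840e-01]), 'eef_rot': array([-7.34837428e-04,  7.07131245e-01,  7.07081769e-01, -4.83187044e-04]), 'wrist_force': array([-0.58379634, -0.11408578, -0.28267813]), 'torque': array([ 0.02242223, -0.00728142,  0.00606884]), 'grasp_force': 0.0, 'opening': 0.999948745905286}
scene {'fx': 394.0046410873692, 'fy': 394.0046410873692, 'cx': 277.02934374585084, 'cy': 214.37472430701612, 'R': array([[ 0.66583059,  0.74601858,  0.01122063],
       [ 0.58713973, -0.51463132, -0.62483722],
       [-0.46036568,  0.42262381, -0.78067442]]), 't': array([-0.39115818, -0.31037888,  1.02774717])}
side {'fx': 498.22780654846076, 'fy': 498.22780654846076, 'cx': 277.83514385658685, 'cy': 211.66613810045678, 'R': array([[ 0.83837369, -0.54497838, -0.01131902],
       [-0.41025112, -0.61716944, -0.67141336],
       [ 0.35892001,  0.56753894, -0.74099661]]), 't': array([-0.50116409,  0.26968067,  0.75619838])}
wrist {'fx': 299.78829888429175, 'fy': 299.78829888429175, 'cx': 275.697789895268, 'cy': 211.68509665976052, 'hand_eye': array([[ 3.33354584e-05, -9.45392936e-01, -3.25932809e-01,
         8.42703710e-02],
       [ 9.99999406e-01, -3.23437227e-04,  1.04043134e-03,
        -1.09716116e-03],
       [-1.08903524e-03, -3.25932650e-01,  9.45392364e-01,
        -1.17013652e-01],
       [ 0.00000000e+00,  0.00000000e+00,  0.00000000e+00,
         1.00000000e+00]])}
```

View pics/a_scene.png

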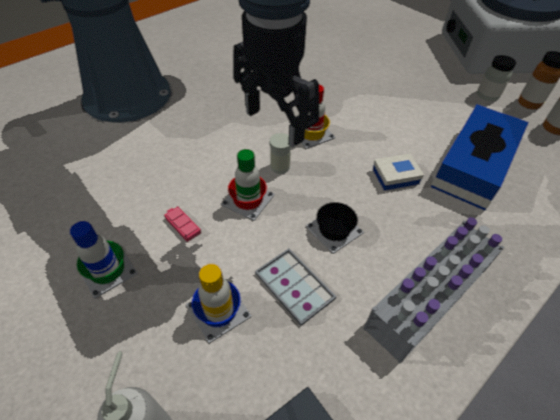

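View pics/a_side.png

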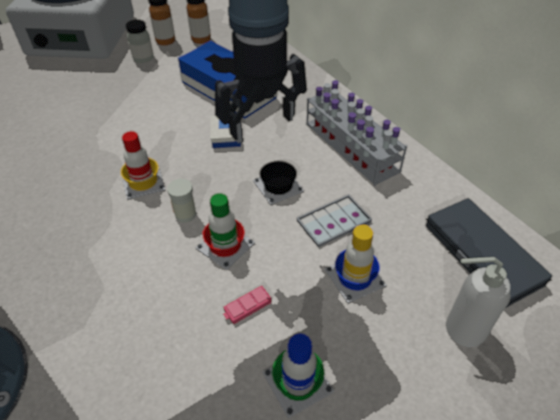

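The holders hold these bottles: red holds green, green holds blue, blue holds yellow and yellow holds red, with the black one at scene (337,223) and side (278,178). The slide tray is at scene (295,285), and a grey vial stands next to the red bottle at scene (280,155). In the side view the caps are red (131,142), green (219,205), yellow (363,237) and blue (300,347).

```bash
cat > h.py <<'E'
import numpy as np,cv2
from scipy.spatial.transform import Rotation as Ro
HUE={'red':(172,8),'yellow':(18,32),'green':(50,85),'blue':(108,128)}
def mask(c,col):
    h,s,v=cv2.split(cv2.cvtColor(c["pixels"],cv2.COLOR_RGB2HSV)); a,b=HUE[col]
    m=((h>=a)&(h<=b)) if a<b else ((h>=a)|(h<=b))
    return (m&(s>140)&(v>50))
def pts(c,m,o=None):
    v,u=np.nonzero(m&(c["depth"]>0)); z=c["depth"][v,u]
    P=np.c_[(u-c["cx"])/c["fx"]*z,(v-c["cy"])/c["fy"]*z,z]
    if o is None: return (P-c["t"])@c["R"]
    T=c["hand_eye"]; P=P@T[:3,:3].T+T[:3,3]
    w,x,y,zz=o["eef_rot"]; return Ro.from_quat([x,y,zz,w]).apply(P)+o["eef_pos"]
def circ(P):
    A=np.c_[2*P[:,:2],np.ones(len(P))]; s=np.linalg.lstsq(A,(P[:,:2]**2).sum(1),rcond=None)[0]
    return s[:2],np.sqrt(s[2]+s[:2]@s[:2])
E
python3 - <<'E'
import pickle;from h import *
o,d=pickle.load(open("a.pkl","rb"));np.set_printoptions(precision=4,suppress=True)
for n in("scene","side"):
  c=d[n]
  for col in HUE:
    m=mask(c,col); k,l,st,ce=cv2.connectedComponentsWithStats(m.astype(np.uint8))
    for i in range(1,k):
      if st[i,4]<40: continue
      P=pts(c,l==i); z0,z1=np.percentile(P[:,2],[2,98])
      if z1>.15 or P[:,0].max()>.9: continue
      out=[]
      top=P[P[:,2]>z1-.005]
      cc,r=circ(top)
      mm=(np.percentile(top[:,:2],2,axis=0)+np.percentile(top[:,:2],98,axis=0))/2
      print(n,col,st[i,4],ce[i],'z',z0,z1,'top circ',cc,r,'mid',mm,len(top))
for n in("scene","side"):
  c=d[n]; m=(c["pixels"].max(2)<45); k,l,st,ce=cv2.connectedComponentsWithStats(m.astype(np.uint8))
  for i in range(1,k):
    P=pts(c,l==i)
    if 150<st[i,4]<2500 and P[:,2].max()<.06:
      t=P[P[:,2]>np.percentile(P[:,2],98)-.004];print(n,'black',st[i],P[:,2].max(),circ(t),(t.min(0)+t.max(0))/2)
# vial and tray heights are for clearance
for n,uv in(("scene",(280,155)),("side",(182,200)),("side",(182,185))):
  m=np.zeros((420,560),bool);m[uv[1],uv[0]]=1;print(n,uv,pts(d[n],m))
E
```

```text
scene red 389 [246.2596 195.7918] z 0.00855863494282333 0.03924545185200555 top circ [0.4886 0.009 ] 0.036473042800808916 mid [0.4894 0.0096] 123
scene red 237 [183.0717 227.3797] z 0.007842798934776242 0.01770579624949664 top circ [ 0.4629 -0.1287] 0.024842111094152717 mid [ 0.4593 -0.1282] 177
scene yellow 232 [316.7371 131.2888] z 0.008989038332791134 0.04892537138243441 top circ [-0.8581 -0.8549] 1.720694580827068 mid [0.5467 0.1262] 5
scene yellow 537 [210.5047 277.6965] z 0.09823412159659822 0.12783625118550151 top circ [ 0.6463 -0.1809] 0.01113365645198732 mid [ 0.6461 -0.1809] 349
scene yellow 243 [218.2428 308.6255] z 0.03373054278679939 0.06475846028238115 top circ [ 0.6457 -0.1801] 0.02315072380314672 mid [ 0.6587 -0.1844] 43
scene green 160 [245.4375 155.5188] z 0.12260090281022037 0.12814221639334075 top circ [0.4899 0.0091] 0.01053520123054991 mid [0.4898 0.009 ] 153
scene green 59 [114.9661 246.4237] z 0.018757517391626972 0.03902296387326852 top circ [ 0.4407 -0.2584] 0.01221743496138914 mid [ 0.4377 -0.2506] 30
scene green 50 [115.82 267.64] z 0.007567805569483895 0.
[... 3754 characters left out ...]
.4829 -0.2856  0.0357]
side black [261 162  35  32 882] 0.0414818597849624 (array([0.6534, 0.0864]), np.float64(0.0362499962529472)) [0.6536 0.0862 0.0383]
side black [427 218  33  42 338] 0.034365601841190425 (array([ 0.8448, -0.21  ]), np.float64(0.03362640190919066)) [ 0.8246 -0.2072  0.0311]
side black [509 279  41  26 154] 0.031839141111209876 (array([ 0.8967, -0.0165]), np.float64(0.359397204696187)) [ 0.8604 -0.3731  0.0286]
side black [  0 328  27  92 565] 0.018167398143606062 (array([-0.0004, -0.0011]), np.float64(0.10918612233543654)) [ 0.087  -0.0173  0.0141]
scene (280, 155) [[0.474  0.1086 0.0551]]
side (182, 200) [[0.452  0.1023 0.0639]]
side (182, 185) [[0.4645 0.1229 0.0793]]
```

```bash
cat >> h.py <<'E'
def wrist(o,c):
    for col in HUE:
        k,l,st,ce=cv2.connectedComponentsWithStats(mask(c,col).astype(np.uint8))
        for i in range(1,k):
            if st[i,4]<60: continue
            P=pts(c,l==i,o); z1=np.percentile(P[:,2],98); t=P[P[:,2]>z1-.005]
            print('wrist',col,st[i,4],ce[i],'z',z1,*circ(t),len(t))
E
python3 - <<'E'
import pickle;from h import *
o,d=pickle.load(open("a.pkl","rb"));np.set_printoptions(precision=4,suppress=True)
wrist(o,d["wrist"])
c=d["wrist"];m=(c["pixels"].max(2)<45)&(c["depth"]>0);P=pts(c,m,o);P=P[(abs(P[:,0]-.655)<.05)&(abs(P[:,1]-.086)<.05)&(P[:,2]>.033)];print(len(P),circ(P) if len(P)>5 else 0)
P=pts(d["side"],np.ones((420,560),bool));s=(abs(P[:,0]-.465)<.04)&(abs(P[:,1]-.11)<.04);print('vial',P[s].max(0),P[s&(P[:,2]>.03)].min(0))
E
```

```text
wrist red 824 [206.2379 172.1833] z 0.0384659044805371 [0.4861 0.0097] 0.03677737125100548 495
wrist red 222 [174.1396 264.6577] z 0.014546225695056163 [ 0.4438 -0.1345] 0.027966263429844346 195
wrist yellow 69 [325.2174 302.8116] z 0.03653477357653798 [ 0.6435 -0.1802] 0.0234676456630765 63
wrist yellow 410 [327.1293 312.839 ] z 0.06401417374050061 [ 0.6436 -0.1801] 0.023447488536516348 104
wrist yellow 1083 [339.3176 360.1819] z 0.12682146972774505 [ 0.6263 -0.0894] 0.09068658368973341 563
wrist green 931 [175.0548 198.2868] z 0.12661849321731505 [0.487  0.0111] 0.010660887391754087 925
wrist green 77 [213.1558 371.0649] z 0.03851658293768902 [ 0.4613 -0.2779] 0.025557443740012616 43
wrist blue 488 [325.4406 313.3197] z 0.038803628679880756 [ 0.6424 -0.1799] 0.03674879277824648 277
wrist blue 81 [195.6914 363.0864] z 0.03654242720750309 [ 0.4499 -0.2824] 0.022769713799238506 68
wrist blue 243 [197.0535 374.1523] z 0.06244602569120417 [ 0.4573 -0.2757] 0.013347174665929438 40
989 (array([0.6546, 0.0869]), np.float64(0.0363895042827416))
vial [0.5049 0.1496 0.0819] [0.4347 0.0981 0.0301]
```

View pics/a_wrist.png

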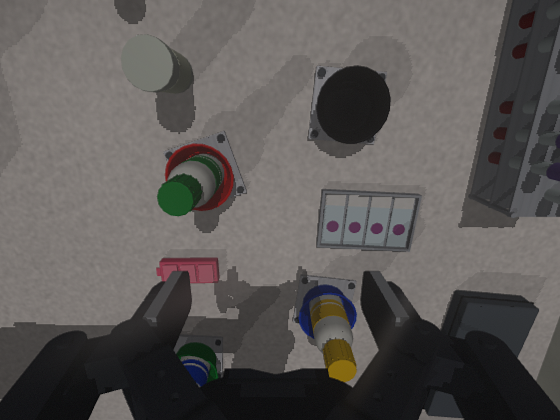

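The wrist view agrees with the other two cameras to 1–2 mm. It shows the green cap at (177,195), the spare at (353,103) and the vial at (155,65), so I start with green to spare.

Request:
servo_tool(motion=[[[0.5,-4.4,0,0,-1],[1.0,-8.7,0,0,-1],[1.0,-8.7,4,0,-1],[1.0,-8.7,7,0,-1],[1.0,-8.7,9,0,-1]]])

```text
time_s: 0.65
eef_pos: [0.4866, 0.0103, 0.1645]
eef_rot: [-0.001, 0.707, 0.707, -0.0]
wrist_force: [-0.4, -0.3, -0.2]
opening: 1.003
grasp_force: 0.0
```

Request:
servo_tool(motion=[[[0,0,2,0,-1],[0,0,4,0,-1],[0,0,4.9,0,-1],[0,0,4.9,0,-1],[0,0,4.9,0,-1]]])

```text
time_s: 1.15
eef_pos: [0.4884, 0.0099, 0.1178]
eef_rot: [0.0, 0.707, 0.707, 0.0]
wrist_force: [-0.1, 0.9, 0.7]
opening: 0.997
grasp_force: 0.0
```

Request:
servo_tool(motion=[[[0,0,0,0,1],[0,0,0,0,1],[0,0,0,0,1],[0,0,0,0,1],[0,0,0,0,1]]])

```text
time_s: 1.65
eef_pos: [0.4882, 0.01, 0.1179]
eef_rot: [0.0, 0.707, 0.707, 0.0]
wrist_force: [-1.9, -0.5, 5.8]
opening: 0.36
grasp_force: 59.0
```

Request:
servo_tool(motion=[[[0,0,-1,0,1],[0,0,-3,0,1],[0,0,-6,0,1],[0,0,-9,0,1],[0,0,-9,0,1]]])

```text
time_s: 2.15
eef_pos: [0.4907, 0.0095, 0.2121]
eef_rot: [0.004, 0.707, 0.707, 0.002]
wrist_force: [0.1, 0.1, -0.2]
opening: 0.356
grasp_force: 59.5
```

Request:
servo_tool(motion=[[[1.9,4.1,0,0,1],[3.8,8.3,0,0,1],[5.7,12.4,0,0,1],[7.7,16.6,0,0,1],[7.7,16.6,0,0,1]]])

```text
time_s: 2.65
eef_pos: [0.6568, 0.0891, 0.2042]
eef_rot: [-0.001, 0.706, 0.708, -0.0]
wrist_force: [-0.4, -0.1, -1.5]
opening: 0.359
grasp_force: 59.9
```

```bash
python3 - <<'E'
from h import *;from bench import ctrl
np.set_printoptions(precision=4,suppress=True)
print(ctrl.get_obs()["eef_pos"])
c=ctrl.camera("side");cv2.imwrite("pics/b.png",c["pixels"][:,:,::-1])
for n in("scene","side"):
  c=ctrl.camera(n);P=pts(c,mask(c,'green'));P=P[(P[:,0]>.6)&(P[:,2]>.05)]
  for lo,hi in((.12,.16),(.18,.22)):
    t=P[(P[:,2]>lo)&(P[:,2]<hi)];print(n,len(t),circ(t) if len(t)>20 else 0)
E
```

```text
[0.6568 0.0891 0.2042]
scene 116 (array([0.6549, 0.0888]), np.float64(0.022927526257880478))
scene 290 (array([0.6529, 0.0852]), np.float64(0.010969587251526707))
side 155 (array([0.6504, 0.0869]), np.float64(0.021143212269401367))
side 257 (array([0.6521, 0.0846]), np.float64(0.01114377535335477))
```

View pics/b.png

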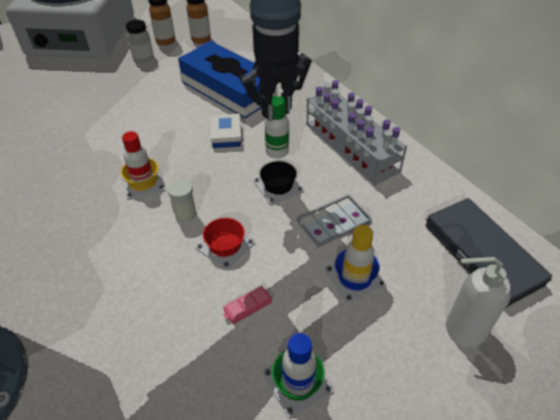

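The bottle hangs upright above the spare holder at side (277,130). Now I lower it.

Request:
servo_tool(motion=[[[0,0,2.5,0,1],[0,0,5,0,1],[0,0,7,0,1],[0,0,8,0,1],[0,0,8.4,0,1]]])

```text
time_s: 3.3
eef_pos: [0.653, 0.0865, 0.123]
eef_rot: [-0.0, 0.707, 0.707, -0.0]
wrist_force: [0.5, 0.7, -0.1]
opening: 0.359
grasp_force: 60.1
```

Request:
servo_tool(motion=[[[0,0,0.2,0,1],[0,0,0.4,0,1],[0,0,0.5,0,1],[0,0,0.6,0,1],[0,0,0.6,0,1]]])

```text
time_s: 3.8
eef_pos: [0.6544, 0.087, 0.118]
eef_rot: [0.0, 0.707, 0.707, 0.0]
wrist_force: [-1.1, 0.7, 1.8]
opening: 0.355
grasp_force: 60.6
```

Request:
servo_tool(motion=[[[0,0,0,0,-1],[0,0,0,0,-1],[0,0,0,0,-1],[0,0,0,0,-1],[0,0,-2,0,-1]]])

```text
time_s: 4.3
eef_pos: [0.6518, 0.087, 0.1342]
eef_rot: [-0.002, 0.707, 0.707, -0.002]
wrist_force: [0.0, -0.5, 0.5]
opening: 1.003
grasp_force: 0.0
```

Request:
servo_tool(motion=[[[0,0,-5,0,-1],[0,0,-10,0,-1],[0,0,-12,0,-1],[2,-3,-12,0,-1],[4,-6,-12,0,-1]]])

```text
time_s: 4.8
eef_pos: [0.5942, 0.1268, 0.2585]
eef_rot: [0.001, 0.708, 0.707, 0.001]
wrist_force: [0.2, 0.3, 0.4]
opening: 0.994
grasp_force: 0.0
```

Request:
servo_tool(motion=[[[3,-4,0,0,-1],[6,-8,0,0,-1],[9,-12,0,0,-1],[10,-13,0,0,-1],[10,-13,0,0,-1]]])

```text
time_s: 5.3
eef_pos: [0.4627, 0.2284, 0.2577]
eef_rot: [0.0, 0.706, 0.708, 0.0]
wrist_force: [1.2, -0.8, 1.5]
opening: 0.999
grasp_force: 0.0
```

```bash
cat > look.py <<'E'
from h import *;from bench import ctrl
np.set_printoptions(precision=4,suppress=True)
o=ctrl.get_obs();c=ctrl.camera("wrist");print(o["eef_pos"],o["wrist_force"]);wrist(o,c)
E
python3 look.py
```

```text
[0.4627 0.2284 0.2577] [ 1.2331 -0.7729  1.5133]
wrist red 94 [249.1383 146.2447] z 0.06416102965598519 [0.4243 0.2556] 0.02382511575139915 27
wrist red 1232 [233.164  176.3206] z 0.12667175192306585 [0.4247 0.2564] 0.011118083447953866 1061
wrist red 1681 [296.4331 335.0684] z 0.03839652023152103 [0.4854 0.0105] 0.03685218368392887 413
wrist yellow 1440 [245.5194 153.8771] z 0.03838022827565123 [0.4243 0.2557] 0.03653400509801067 627
wrist green 169 [459.4911 332.1006] z 0.12714914665107344 [0.6098 0.1851] 0.09665394581825212 167
wrist blue 1766 [550.2016  49.1365] z 0.07312936787611218 [0.7089 0.3631] 0.023652367267918386 1758
```

Request:
servo_tool(motion=[[[2.8,-3.9,0,0,-1],[2.8,-3.9,2,0,-1],[2.8,-3.9,6,0,-1],[2.8,-3.9,9,0,-1],[2.8,-3.9,11,0,-1]]])

```text
time_s: 5.85
eef_pos: [0.4255, 0.2537, 0.1449]
eef_rot: [-0.0, 0.708, 0.707, -0.001]
wrist_force: [-0.4, -0.1, 0.0]
opening: 1.0
grasp_force: 0.0
```

Request:
servo_tool(motion=[[[0,0,2,0,-1],[0,0,3,0,-1],[0,0,3,0,1],[0,0,3,0,1],[0,0,3,0,1]]])

```text
time_s: 6.35
eef_pos: [0.4262, 0.2551, 0.1185]
eef_rot: [0.001, 0.707, 0.707, 0.001]
wrist_force: [-0.8, -0.3, 0.4]
opening: 0.514
grasp_force: 0.0
```

Request:
servo_tool(motion=[[[0,0,0,0,1],[0,0,0,0,1],[0,0,-1,0,1],[0,0,-4,0,1],[0,0,-8,0,1]]])

```text
time_s: 6.85
eef_pos: [0.4232, 0.2545, 0.1967]
eef_rot: [-0.001, 0.707, 0.707, -0.002]
wrist_force: [0.6, -0.3, -2.2]
opening: 0.363
grasp_force: 59.7
```

Request:
servo_tool(motion=[[[0,0,-4,0,1],[-4.9,1.2,-5,0,1],[-9.8,2.4,-5,0,1],[-14.7,3.6,-5,0,1],[-19.6,4.8,-5,0,1]]])

```text
time_s: 7.35
eef_pos: [0.4723, 0.0602, 0.2482]
eef_rot: [0.0, 0.707, 0.707, 0.0]
wrist_force: [0.6, 1.2, -1.4]
opening: 0.361
grasp_force: 59.7
```

Request:
servo_tool(motion=[[[-4.9,1.3,0,0,1],[-4.9,1.3,3,0,1],[-4.9,1.3,6,0,1],[-4.9,1.3,9,0,1],[-4.9,1.3,11,0,1]]])

```text
time_s: 7.85
eef_pos: [0.4841, 0.0127, 0.1356]
eef_rot: [-0.001, 0.707, 0.707, -0.001]
wrist_force: [-0.5, -0.1, -0.9]
opening: 0.362
grasp_force: 59.8
```

Request:
servo_tool(motion=[[[0,0,1,0,1],[0,0,1.5,0,1],[0,0,1.8,0,1],[0,0,2.0,0,1],[0,0,2.0,0,1]]])

```text
time_s: 8.35
eef_pos: [0.486, 0.0126, 0.1187]
eef_rot: [0.001, 0.707, 0.707, 0.0]
wrist_force: [-2.2, -0.0, 4.2]
opening: 0.354
grasp_force: 60.6
```

Request:
servo_tool(motion=[[[0,0,0,0,-1],[0,0,0,0,-1],[0,0,0,0,-1],[0,0,0,0,-1],[0,0,-2,0,-1]]])

```text
time_s: 8.85
eef_pos: [0.4834, 0.0131, 0.1352]
eef_rot: [-0.002, 0.707, 0.707, -0.001]
wrist_force: [-0.6, -0.1, -1.1]
opening: 1.001
grasp_force: 0.0
```

Request:
servo_tool(motion=[[[0,0,-5,0,-1],[0,0,-10,0,-1],[0,0,-12,0,-1],[-3,2.5,-12,0,-1],[-6,5,-12,0,-1]]])

```text
time_s: 9.35
eef_pos: [0.5365, -0.0475, 0.2591]
eef_rot: [0.002, 0.706, 0.708, 0.001]
wrist_force: [-1.2, -0.2, 0.1]
opening: 0.995
grasp_force: 0.0
```

Request:
servo_tool(motion=[[[-3,2,0,0,-1],[-6,4,0,0,-1],[-9,7,0,0,-1],[-9,7,0,0,-1],[-9,7,0,0,-1]]])

```text
time_s: 9.85
eef_pos: [0.6052, -0.1378, 0.2563]
eef_rot: [-0.001, 0.708, 0.707, -0.0]
wrist_force: [0.5, -0.8, -0.1]
opening: 1.004
grasp_force: 0.0
```

```bash
python3 look.py
```

```text
[ 0.6052 -0.1378  0.2563] [ 0.5343 -0.7976 -0.0621]
wrist red 1686 [113.8078  17.4158] z 0.12662353878628047 [0.4854 0.0102] 0.010098063685449622 1331
wrist red 1604 [167.3965  53.4414] z 0.06118687791982677 [0.4844 0.013 ] 0.023692416729935994 85
wrist red 527 [152.5996 169.9317] z 0.014980822332210498 [ 0.4544 -0.1287] 0.02831401519140742 519
wrist yellow 228 [306.9123 209.6184] z 0.06381912079647188 [ 0.6437 -0.1802] 0.02337562915105379 67
wrist yellow 1101 [318.3751 248.7757] z 0.12672790917365923 [ 0.6436 -0.1793] 0.011172737349881941 846
wrist green 105 [144.2476 276.2952] z 0.038925339917338105 [ 0.4509 -0.2829] 0.03804517287150176 104
wrist blue 276 [307.4275 209.1341] z 0.038957303779262195 [ 0.6428 -0.181 ] 0.037237700077290874 275
wrist blue 72 [287.5278 210.3472] z 0.008815620900690232 [ 0.628  -0.1795] 0.01171234088764231 72
wrist blue 111 [147.5405 286.1351] z 0.06334527341914162 [ 0.4475 -0.2764] 0.016407554183949367 31
```

Request:
servo_tool(motion=[[[-4.2,2,0,0,-1],[-4.2,3.8,2,0,-1],[-4.2,3.8,6,0,-1],[-4.2,3.8,9,0,-1],[-4.2,3.8,11,0,-1]]])

```text
time_s: 10.4
eef_pos: [0.6416, -0.1773, 0.1448]
eef_rot: [-0.002, 0.707, 0.708, -0.001]
wrist_force: [-0.2, 0.0, -0.8]
opening: 0.997
grasp_force: 0.0
```

Request:
servo_tool(motion=[[[0,0,2,0,-1],[0,0,2.9,0,-1],[0,0,2.9,0,1],[0,0,2.9,0,1],[0,0,2.9,0,1]]])

```text
time_s: 10.9
eef_pos: [0.6442, -0.1795, 0.1201]
eef_rot: [0.001, 0.707, 0.707, 0.0]
wrist_force: [0.5, 0.4, -0.3]
opening: 0.518
grasp_force: 0.0
```

Request:
servo_tool(motion=[[[0,0,0,0,1],[0,0,0,0,1],[0,0,-1,0,1],[0,0,-4,0,1],[0,0,-8,0,1]]])

```text
time_s: 11.4
eef_pos: [0.6415, -0.1786, 0.1966]
eef_rot: [-0.003, 0.707, 0.707, -0.001]
wrist_force: [0.8, -0.3, -1.3]
opening: 0.353
grasp_force: 59.5
```

Request:
servo_tool(motion=[[[0,0,-4,0,1],[0,0,-6.5,0,1],[4,-2,-6.5,0,1],[8,-4,-6.5,0,1],[12,-6,-6.5,0,1]]])

```text
time_s: 11.9
eef_pos: [0.5822, -0.0583, 0.2636]
eef_rot: [-0.0, 0.707, 0.707, 0.0]
wrist_force: [0.5, 1.0, -0.7]
opening: 0.359
grasp_force: 59.8
```

Request:
servo_tool(motion=[[[4,-2,0,0,1],[8,-4,0,0,1],[12,-6,0,0,1],[16,-8,0,0,1],[20,-10,0,0,1]]])

```text
time_s: 12.4
eef_pos: [0.482, 0.142, 0.2637]
eef_rot: [-0.0, 0.707, 0.707, 0.0]
wrist_force: [0.9, -0.0, -1.5]
opening: 0.354
grasp_force: 59.8
```

Request:
servo_tool(motion=[[[4,-2,0,0,1],[8,-4,0,0,1],[11.2,-5.8,0,0,1],[11.2,-5.8,0,0,1],[11.2,-5.8,0,0,1]]])

```text
time_s: 12.9
eef_pos: [0.4249, 0.2531, 0.2636]
eef_rot: [0.0, 0.706, 0.708, -0.0]
wrist_force: [1.1, -0.6, -0.8]
opening: 0.355
grasp_force: 59.7
```

```bash
python3 look.py
```

```text
[0.4249 0.2531 0.2636] [ 1.0801 -0.5924 -0.7523]
wrist red 260 [298.8654 344.9808] z 0.03894442436516035 [0.4795 0.0105] 0.031071236457424278 131
wrist red 197 [308.1015 347.1168] z 0.06404825706941406 [0.3839 0.1272] 0.12992165434772227 53
wrist yellow 2639 [275.6681 175.1508] z 0.03820984360554346 [0.4241 0.2559] 0.03634113402102555 534
wrist yellow 91 [276.5385 203.    ] z 0.17976355320705634 [0.4241 0.2523] 0.023639201925740122 82
wrist yellow 692 [276.0217 214.0491] z 0.20753392393930137 [0.4241 0.2525] 0.02344484093613499 211
wrist yellow 4905 [276.0972 295.2188] z 0.2700067292924346 [0.4238 0.2537] 0.011281199096201702 3484
wrist green 507 [487.2623 353.3037] z 0.12712837124363321 [0.652  0.0885] 0.010864854201994928 504
wrist blue 66 [399.9242 414.4091] z 0.0250467585977273 [ 0.6388 -0.1446] 0.00397741814361957 11
```

Request:
servo_tool(motion=[[[0.3,0,3,0,1],[0.3,0,6,0,1],[0.3,0,9,0,1],[0.3,0,11,0,1],[0.3,0,12,0,1]]])

```text
time_s: 13.45
eef_pos: [0.425, 0.2539, 0.1413]
eef_rot: [-0.001, 0.708, 0.706, -0.002]
wrist_force: [0.1, -0.2, -1.8]
opening: 0.357
grasp_force: 59.8
```

Request:
servo_tool(motion=[[[0,0,1,0,1],[0,0,1.7,0,1],[0,0,2.1,0,1],[0,0,2.4,0,1],[0,0,2.4,0,1]]])

```text
time_s: 13.95
eef_pos: [0.4261, 0.256, 0.1201]
eef_rot: [0.0, 0.707, 0.707, 0.001]
wrist_force: [1.8, 0.3, -0.2]
opening: 0.358
grasp_force: 59.9
```

Request:
servo_tool(motion=[[[0,0,0.05,0,1],[0,0,0.1,0,1],[0,0,0.1,0,1]]])

```text
time_s: 14.25
eef_pos: [0.4263, 0.2561, 0.12]
eef_rot: [0.001, 0.707, 0.707, 0.001]
wrist_force: [-1.5, -0.2, 9.5]
opening: 0.356
grasp_force: 61.1
```

Request:
servo_tool(motion=[[[0,0,0,0,-1],[0,0,0,0,-1],[0,0,0,0,-1],[0,0,0,0,-1],[0,0,-2,0,-1]]])

```text
time_s: 14.75
eef_pos: [0.4233, 0.255, 0.136]
eef_rot: [-0.001, 0.707, 0.707, -0.003]
wrist_force: [-0.3, 0.5, 0.1]
opening: 0.999
grasp_force: 0.0
```

Request:
servo_tool(motion=[[[0,0,-5,0,-1],[0,0,-10,0,-1],[0,0,-12,0,-1],[-5,0,-12,0,-1],[-10,0,-12,0,-1]]])

```text
time_s: 15.25
eef_pos: [0.4255, 0.1556, 0.2594]
eef_rot: [0.001, 0.706, 0.709, 0.001]
wrist_force: [1.2, -1.5, -0.3]
opening: 1.0
grasp_force: 0.0
```

Request:
servo_tool(motion=[[[-5,0,0,0,-1],[-10,0,0,0,-1],[-15,0,0,0,-1],[-20,0,0,0,-1],[-25,0,0,0,-1]]])

```text
time_s: 15.75
eef_pos: [0.4249, -0.0963, 0.2585]
eef_rot: [0.0, 0.707, 0.707, 0.0]
wrist_force: [1.1, -0.5, 0.5]
opening: 1.002
grasp_force: 0.0
```

Request:
servo_tool(motion=[[[-5,2,0,0,-1],[-10,2,0,0,-1],[-13,2,0,0,-1],[-13,2,0,0,-1],[-13,2,0,0,-1]]])

```text
time_s: 16.25
eef_pos: [0.445, -0.2247, 0.2578]
eef_rot: [-0.001, 0.708, 0.706, 0.0]
wrist_force: [0.2, -0.6, 0.5]
opening: 0.999
grasp_force: 0.0
```

```bash
python3 look.py
```

```text
[ 0.445  -0.2247  0.2578] [ 0.1648 -0.5977  0.4982]
wrist red 494 [286.0385  96.7186] z 0.01504767704386493 [ 0.455  -0.1284] 0.02763923824125733 493
wrist yellow 915 [440.2426 406.9399] z 0.07630853641007639 [ 0.6935 -0.5518] 0.009168467838055293 72
wrist green 62 [264.8226 210.6613] z 0.03861111448636215 [ 0.4507 -0.283 ] 0.03818041583810308 61
wrist blue 3637 [454.5461 147.3319] z 0.03830389910195858 [ 0.6419 -0.1807] 0.0366630815329482 832
wrist blue 715 [282.1077 268.8112] z 0.12690451102841602 [ 0.45   -0.2832] 0.010679881208202057 713
```

Request:
servo_tool(motion=[[[-3.5,0.5,0,0,-1],[-5.8,0.5,2,0,-1],[-5.8,0.5,6,0,-1],[-5.8,0.5,9,0,-1],[-5.8,0.5,11,0,-1]]])

```text
time_s: 16.8
eef_pos: [0.4497, -0.2798, 0.1459]
eef_rot: [-0.002, 0.706, 0.708, 0.0]
wrist_force: [-0.7, 0.4, -1.2]
opening: 1.002
grasp_force: 0.0
```

Request:
servo_tool(motion=[[[0,0,2,0,-1],[0,0,2.9,0,-1],[0,0,2.9,0,1],[0,0,2.9,0,1],[0,0,2.9,0,1]]])

```text
time_s: 17.3
eef_pos: [0.4511, -0.2826, 0.1207]
eef_rot: [0.001, 0.707, 0.707, 0.0]
wrist_force: [-0.3, 0.7, 0.2]
opening: 0.517
grasp_force: 0.0
```

Request:
servo_tool(motion=[[[0,0,0,0,1],[0,0,0,0,1],[0,0,-1,0,1],[0,0,-4,0,1],[0,0,-8,0,1]]])

```text
time_s: 17.8
eef_pos: [0.449, -0.2812, 0.1986]
eef_rot: [-0.002, 0.707, 0.707, -0.0]
wrist_force: [-0.3, 0.1, -1.9]
opening: 0.359
grasp_force: 59.5
```

Request:
servo_tool(motion=[[[0,0,-4,0,1],[2,4,-6.5,0,1],[4,8,-6.5,0,1],[6,12,-6.5,0,1],[8,16,-6.5,0,1]]])

```text
time_s: 18.3
eef_pos: [0.6117, -0.2015, 0.2654]
eef_rot: [0.0, 0.707, 0.707, 0.0]
wrist_force: [0.2, -0.2, -1.2]
opening: 0.353
grasp_force: 59.8
```

Request:
servo_tool(motion=[[[2.2,3.2,0,0,1],[2.2,3.2,0,0,1],[2.2,3.2,0,0,1]]])

```text
time_s: 18.6
eef_pos: [0.6425, -0.1795, 0.264]
eef_rot: [-0.0, 0.706, 0.708, -0.0]
wrist_force: [-0.7, -0.0, -1.8]
opening: 0.359
grasp_force: 60.0
```

```bash
python3 look.py
```

```text
[ 0.6425 -0.1795  0.264 ] [-0.7069 -0.0467 -1.7568]
wrist red 1440 [120.3479  18.3757] z 0.060984144006212666 [0.4849 0.0116] 0.022277671599803112 106
wrist red 64 [133.6562  11.6406] z 0.03490782575790914 [0.4862 0.0111] 0.021340769363051702 56
wrist red 511 [119.3601 135.6575] z 0.014662916569098666 [ 0.4546 -0.1268] 0.028241241423224137 496
wrist green 2183 [129.071  262.9084] z 0.03810343936556634 [ 0.4502 -0.2818] 0.03663257078942296 525
wrist blue 1803 [278.7848 180.5618] z 0.038081135226885526 [ 0.6427 -0.1804] 0.03649479964161115 407
wrist blue 505 [273.0297 211.6455] z 0.20692695068539188 [ 0.6412 -0.1797] 0.023246532915363764 152
wrist blue 3778 [277.6347 302.2144] z 0.26976759953296864 [ 0.6416 -0.1789] 0.011162554519641495 3343
```

Request:
servo_tool(motion=[[[-0.1,0.1,3,0,1],[-0.1,0.1,6,0,1],[-0.1,0.1,9,0,1],[-0.1,0.1,11,0,1],[-0.1,0.1,12,0,1]]])

```text
time_s: 19.15
eef_pos: [0.6411, -0.1819, 0.1421]
eef_rot: [-0.002, 0.708, 0.706, -0.001]
wrist_force: [0.3, -0.5, -1.8]
opening: 0.36
grasp_force: 60.1
```

Request:
servo_tool(motion=[[[0,0,1,0,1],[0,0,1.7,0,1],[0,0,2.1,0,1],[0,0,2.3,0,1],[0,0,2.3,0,1]]])

```text
time_s: 19.65
eef_pos: [0.6436, -0.1814, 0.1216]
eef_rot: [0.0, 0.707, 0.707, 0.0]
wrist_force: [-0.4, -1.3, -1.2]
opening: 0.355
grasp_force: 60.1
```

Request:
servo_tool(motion=[[[0,0,0.05,0,1],[0,0,0.1,0,1],[0,0,0.1,0,1]]])

```text
time_s: 19.95
eef_pos: [0.6437, -0.1814, 0.1208]
eef_rot: [0.0, 0.707, 0.707, 0.0]
wrist_force: [-0.2, -0.1, 0.6]
opening: 0.359
grasp_force: 60.3
```

Request:
servo_tool(motion=[[[0,0,0.05,0,1],[0,0,0.05,0,1]]])

```text
time_s: 20.15
eef_pos: [0.6437, -0.1815, 0.1208]
eef_rot: [0.001, 0.707, 0.707, 0.0]
wrist_force: [-1.6, 0.9, 6.0]
opening: 0.362
grasp_force: 60.7
```

Request:
servo_tool(motion=[[[0,0,0,0,-1],[0,0,0,0,-1],[0,0,0,0,-1],[0,0,0,0,-1],[0,0,-2,0,-1]]])

```text
time_s: 20.65
eef_pos: [0.6413, -0.1804, 0.1365]
eef_rot: [-0.003, 0.707, 0.707, -0.001]
wrist_force: [-0.7, 0.3, -0.7]
opening: 0.998
grasp_force: 0.0
```

Request:
servo_tool(motion=[[[0,0,-5,0,-1],[0,0,-10,0,-1],[0,0,-12,0,-1],[5,0,-12,0,-1],[10,0,-12,0,-1]]])

```text
time_s: 21.15
eef_pos: [0.6438, -0.0818, 0.2612]
eef_rot: [0.001, 0.708, 0.706, 0.001]
wrist_force: [1.0, 0.1, -0.4]
opening: 1.0
grasp_force: 0.0
```

Request:
servo_tool(motion=[[[5,0.5,0,0,-1],[10,1,0,0,-1],[13,1,0,0,-1],[13,1,0,0,-1],[13,1,0,0,-1]]])

```text
time_s: 21.65
eef_pos: [0.6533, 0.0494, 0.2596]
eef_rot: [0.0, 0.706, 0.708, -0.0]
wrist_force: [-0.4, -0.4, 0.2]
opening: 1.004
grasp_force: 0.0
```

```bash
python3 look.py
```

```text
[0.6533 0.0494 0.2596] [-0.4271 -0.4396  0.2057]
wrist red 1464 [145.3613 212.8224] z 0.0621879838732521 [0.4847 0.0132] 0.02350018120410618 129
wrist red 1419 [101.7209 239.697 ] z 0.12642753470287718 [0.4857 0.0141] 0.011297447769341355 875
wrist red 256 [124.7617 292.9258] z 0.014705663566550689 [ 0.4409 -0.1267] 0.021436528552901856 204
wrist yellow 963 [47.567   8.1776] z 0.0380529104747747 [0.4251 0.2501] 0.03241564785664908 338
wrist green 1037 [276.2777 165.0116] z 0.1266870050451514 [0.6528 0.0882] 0.010829569264243478 1029
wrist blue 375 [275.7333 339.68  ] z 0.039138030969217655 [ 0.6427 -0.1795] 0.03655713340814587 238
```

Request:
servo_tool(motion=[[[3.8,0,0,0,-1],[3.8,0,3,0,-1],[3.8,0,6,0,-1],[3.8,0,9,0,-1],[3.8,0,11,0,-1]]])

```text
time_s: 22.2
eef_pos: [0.6524, 0.0847, 0.1472]
eef_rot: [-0.001, 0.708, 0.706, -0.001]
wrist_force: [-0.2, 0.2, -1.3]
opening: 1.002
grasp_force: 0.0
```

Request:
servo_tool(motion=[[[0,0,2,0,-1],[0,0,2.9,0,-1],[0,0,2.9,0,1],[0,0,2.9,0,1],[0,0,2.9,0,1]]])

```text
time_s: 22.7
eef_pos: [0.6544, 0.0862, 0.1224]
eef_rot: [0.001, 0.707, 0.707, 0.001]
wrist_force: [-0.5, -0.7, 0.5]
opening: 0.516
grasp_force: 0.0
```

Request:
servo_tool(motion=[[[0,0,0,0,1],[0,0,0,0,1],[0,0,-1,0,1],[0,0,-4,0,1],[0,0,-8,0,1]]])

```text
time_s: 23.2
eef_pos: [0.6515, 0.0868, 0.1994]
eef_rot: [-0.002, 0.707, 0.707, -0.002]
wrist_force: [0.9, 0.7, -0.6]
opening: 0.356
grasp_force: 59.8
```

Request:
servo_tool(motion=[[[0,0,-4,0,1],[0,0,-6.5,0,1],[-4,-2.2,-6.5,0,1],[-8,-4.4,-6.5,0,1],[-12,-6.6,-6.5,0,1]]])

```text
time_s: 23.7
eef_pos: [0.5864, -0.034, 0.2664]
eef_rot: [0.0, 0.707, 0.708, 0.0]
wrist_force: [-0.5, -0.5, -1.5]
opening: 0.356
grasp_force: 60.0
```

Request:
servo_tool(motion=[[[-4,-2.2,0,0,1],[-8,-4.4,0,0,1],[-12,-6.6,0,0,1],[-16,-8.8,0,0,1],[-20,-11,0,0,1]]])

```text
time_s: 24.2
eef_pos: [0.4762, -0.2345, 0.2664]
eef_rot: [0.0, 0.707, 0.707, 0.0]
wrist_force: [0.7, -1.1, -1.1]
opening: 0.359
grasp_force: 60.0
```

Request:
servo_tool(motion=[[[-4,-2.2,0,0,1],[-5,-2.7,0,0,1],[-5,-2.7,0,0,1],[-5,-2.7,0,0,1]]])

```text
time_s: 24.6
eef_pos: [0.4507, -0.2825, 0.2659]
eef_rot: [-0.0, 0.707, 0.707, 0.0]
wrist_force: [0.6, 0.8, -0.9]
opening: 0.354
grasp_force: 60.0
```

```bash
python3 look.py
```

```text
[ 0.4507 -0.2825  0.2659] [ 0.6482  0.758  -0.9349]
wrist yellow 777 [475.5689 364.9408] z 0.1064294797251167 [ 0.9403 -0.13  ] 0.45578053297836923 32
wrist green 215 [280.2698 174.0884] z 0.03853221187872291 [ 0.4496 -0.2826] 0.037123978652848014 215
wrist green 955 [275.5079 177.377 ] z 0.00889487397810923 [ 0.4497 -0.2837] 0.01727828202678104 951
wrist green 2914 [275.7018 301.3706] z 0.2699928968062652 [ 0.4497 -0.2805] 0.010577665707319517 2902
wrist blue 407 [441.7592  75.6093] z 0.03882138822448782 [ 0.6425 -0.1815] 0.03731894776108711 361
wrist blue 329 [445.848   91.7781] z 0.06370798234436119 [ 0.6424 -0.1823] 0.023811813188523885 93
wrist blue 1916 [507.4948  87.3043] z 0.1267927547030561 [ 0.6411 -0.1822] 0.011214306126808859 1357
```

Request:
servo_tool(motion=[[[-0.1,0,3,0,1],[-0.1,0,6,0,1],[-0.1,0,9,0,1],[-0.1,0,11,0,1],[-0.1,0,12,0,1]]])

```text
time_s: 25.15
eef_pos: [0.4503, -0.2818, 0.1436]
eef_rot: [-0.002, 0.706, 0.708, 0.0]
wrist_force: [-0.4, -0.4, -0.7]
opening: 0.359
grasp_force: 60.1
```

Request:
servo_tool(motion=[[[0,0,1,0,1],[0,0,1.7,0,1],[0,0,2.1,0,1],[0,0,2.3,0,1],[0,0,2.3,0,1]]])

```text
time_s: 25.65
eef_pos: [0.4505, -0.2845, 0.1231]
eef_rot: [0.0, 0.707, 0.707, -0.0]
wrist_force: [0.6, -0.2, -0.9]
opening: 0.354
grasp_force: 60.1
```

Request:
servo_tool(motion=[[[0,0,0.05,0,1],[0,0,0.1,0,1],[0,0,0.1,0,1]]])

```text
time_s: 25.95
eef_pos: [0.4506, -0.2848, 0.1225]
eef_rot: [0.001, 0.707, 0.707, -0.0]
wrist_force: [-1.0, -0.0, 3.1]
opening: 0.358
grasp_force: 60.5
```

Contact, so I release, lift clear and check everything.

Request:
servo_tool(motion=[[[0,0,0,0,-1],[0,0,0,0,-1],[0,0,0,0,-1],[0,0,0,0,-1],[0,0,-2,0,-1]]])

```text
time_s: 26.45
eef_pos: [0.4488, -0.2828, 0.1394]
eef_rot: [-0.003, 0.707, 0.707, -0.0]
wrist_force: [0.5, 0.4, -0.4]
opening: 1.003
grasp_force: 0.0
```

Request:
servo_tool(motion=[[[0,0,-5,0,-1],[0,0,-10,0,-1],[0,0,-14,0,-1],[5,3,-14,0,-1],[10,6,-14,0,-1]]])

```text
time_s: 26.95
eef_pos: [0.5027, -0.1992, 0.2841]
eef_rot: [0.002, 0.708, 0.706, 0.0]
wrist_force: [-0.2, -0.1, -0.3]
opening: 1.0
grasp_force: 0.0
```

Request:
servo_tool(motion=[[[4,2,0,0,-1],[8,4,0,0,-1],[8,4,0,0,-1],[8,4,0,0,-1]]])

```text
time_s: 27.35
eef_pos: [0.5419, -0.1176, 0.2816]
eef_rot: [-0.0, 0.706, 0.708, -0.0]
wrist_force: [-0.0, -0.5, 0.2]
opening: 1.001
grasp_force: 0.0
```

```bash
python3 look.py; python3 - <<'E'
from h import *;from bench import ctrl
for n in("scene","side"):
  c=ctrl.camera(n);cv2.imwrite(f"pics/end_{n}.png",c["pixels"][:,:,::-1])
  for col in HUE:
    P=pts(c,mask(c,col));P=P[(P[:,2]>.09)&(P[:,2]<.15)&(P[:,0]<.7)&(P[:,1]<.3)]
    if len(P)>20:t=P[P[:,2]>np.percentile(P[:,2],98)-.005];print(n,col,t[:,2].max(),circ(t)[0])
E
```

```text
[ 0.5419 -0.1176  0.2816] [-0.0077 -0.48    0.2106]
wrist red 2661 [220.3168  60.8031] z 0.12644823554511417 [0.4851 0.0126] 0.011047204359703463 1301
wrist red 447 [208.0157 181.2013] z 0.014863937050974467 [ 0.4536 -0.1282] 0.02823281135504939 440
wrist blue 274 [350.5876 217.6679] z 0.03901817033300357 [ 0.6425 -0.1806] 0.0370643027275666 235
wrist blue 754 [373.4443 256.6976] z 0.12678127800967018 [ 0.642 -0.18 ] 0.010714649810977334 606
scene red 0.1282364241426743 [0.48714004 0.01195276]
scene yellow 0.12854157917538545 [0.42855411 0.25387258]
scene green 0.12847865885003057 [ 0.45099828 -0.28429076]
scene blue 0.12942841888706097 [ 0.64509494 -0.18280964]
side red 0.1286855456369129 [0.48340317 0.01124437]
side yellow 0.12935130601492484 [0.42498936 0.2524132 ]
side green 0.12934125501641908 [ 0.4477461  -0.28488753]
side blue 0.1300524930375261 [ 0.64065896 -0.18245184]
```

View pics/end_side.png

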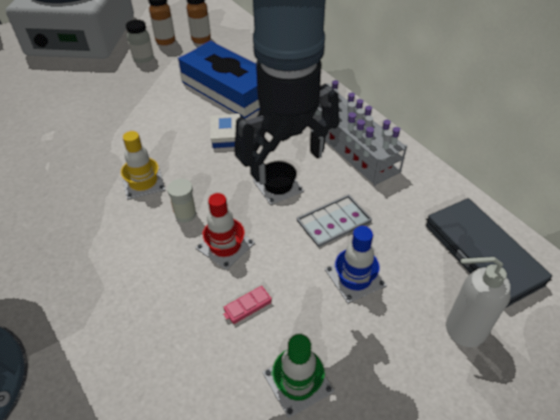

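View pics/end_scene.png

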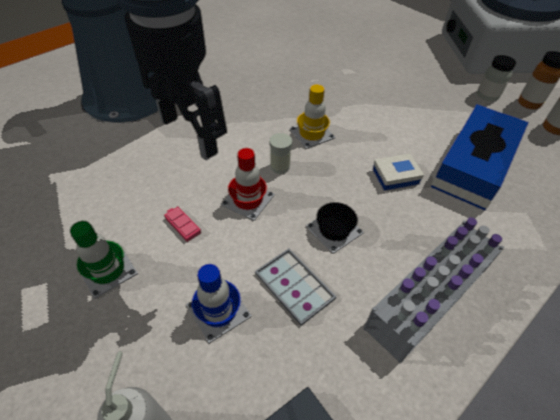

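All four bottles stand upright in their own holders, with cap tops at the same height as at the start. The black holder at side (278,178) is empty, the tray has not moved, and the gripper is clear.

```bash
python3 -c "from bench import ctrl;print(ctrl.hand_in())"
```

```text
the job is handed in; nothing more can be done
None
```

The job is handed in: the red, blue, yellow and green bottles each stand upright and fully down in the holder of their own colour, the black spare is empty, the slide tray was left alone, and it took about 28 s of the 139 s allowed.

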